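Hang the lopsided weighing pan on the spring scale

TASK

Pick up the weighing pan by its blue grip and hang it by the groove between its two brass collars in the V-shaped saddle of the spring scale's arm. The arm sinks as it takes weight, so follow it down slowly, about two centimetres a second, and let go only when the scale carries exactly the whole pan, so that the arm does not jerk up or down, and never force the scale. Leave the pan hanging level, still and free of the gripper, never tip it far over, and leave the other things on the bench where they are.

Things in the scene. Friction and masses are not known exactly. Their poses are not given: they have to be found in the camera images.
- pan: Weighing pan, loose, 0.22 to 0.72 kg (unknown): open tray 76 (x) by 140 (y) by 18 mm high, a blue jar fixed in its heavy +y end, up to 50 mm above the underside. Uprights at y = +-66.5 mm carry an 8 mm round bar along y, centre line 125 mm up; 71 mm free between jar and bar. Origin: centre of the underside, z up. Centre of mass right below the groove, 100 mm under the bar: hangs level only there.
- pan_groove (a point): Point on the bar's centre line, midway between the two brass collars (18 mm across, inner faces 14 mm apart): pan frame (0, +24, 125) mm. This part of the bar is to lie in the saddle.
- pan_grip (a point): Centre of the blue grip, a block on the bar 14 mm thick (pan x), 36 mm long (pan y), 16 mm high: pan frame (0, -18, 125) mm, that is 42 mm along the bar from the groove. Pinch it from above across its 14 mm.
- scale: Spring scale, fixed: grey foot 195 x 90 x 14 mm, white column 34 x 46 mm, 298 mm high, centred 122 mm behind the saddle. Origin: underside of the foot, right below the saddle; z up. Its -x is the way the arm points, away from the column, roughly towards the robot (within 0.35 rad).
- saddle (a point): Centre of the bar when seated: 265 mm above the scale's underside unloaded; moves with the arm. A 90 degree V open upwards, 8 mm wide, lips 10 mm higher at 16 mm before and behind. Bar to lie along scale y, either way round. Arm 8 mm wide, underside 19 mm lower, free end 20 mm before (scale -x). Bring the pan in from the free end, arm through the opening under the bar, above the lips, then lower.
- scale_arm (a joint): How far the arm has sunk, in m: 0 unloaded, stop at 0.100. It begins to sink at 0.8 N and sinks 13 mm per further newton (75 N/m, lightly damped); the pan sinks it by 18 to 84 mm, depending on its unknown mass.
- pliers: Blue-handled pliers, loose on the mat, 135 mm long, 60 mm wide, 12 mm high; origin at the middle. Leave alone.
- bowl: Blue bowl with steel beads, loose, 90 mm across, 36 mm high; origin at the centre of its underside. Leave alone.
- twine: Ball of twine, loose, 92 mm across, 74 mm high; origin at the centre of its underside. Leave alone.
- bead_jar: Green glass jar with brass cap, loose, 52 mm across, 75 mm high; origin at the centre of its underside. Leave alone.
- screwdriver: Red screwdriver lying on the table, loose; origin at its underside. Leave alone.
There are look-alikes about, which are no part of the job. What is shaped like the pan but orange is not meant.

How it is judged:
By the outcome, as a careful person would: the job done as asked, in the order asked, and still so for the second after the job is handed in, with the robot touching nothing.
It also fails if it takes over 72 s, if anything falls off the work surface, if the arm or the gripper's body presses on something with over 40 N, if the wrist force passes 120 N, or if a joint passes its speed limit or range.

ROBOT

A 6-joint arm with a two-finger parallel gripper is mounted at the origin on the work surface. World frame = base frame: x ahead of the robot, y to its left, z up, the work surface at z = 0. Lengths are in mm, angles in degrees, forces in N, time in s.
With the tool pointing down it reaches from about 350 to 850 mm from the base axis. Payload 8.1 kg.
Tool frame: the origin (TCP) lies midway between the tips of the shut fingers; the grasp point (between the pads) lies 19 mm behind it; z points along the fingers, y is the line along which they close (so a half turn about z gives the same grasp; the last joint's range is limited). The gripper opens to 85 mm and grips with 20 to 120 N. Pads are 22 mm wide; open, the fingers measure 114 mm over their backs; the gripper's body (76 mm by 85 mm) begins 54 mm behind the grasp point. The pads swing forward as they close: fully open they stand 13 mm farther back than shut.
Start: joints at [68.732, 7.471, 85.268, -0, 87.261, -4.893], TCP at [169.133, 575.673, 231.292] pointing down, gripper open.
Joint ranges: [-169.43, 169.43], [-51.17, 129.36], [1.28, 143.12], [-76.62, 256.62], [0, 156.53], [-152.29, 152.29]. Speed limits (degrees/s): [136.94, 136.94, 159.86, 180, 180, 180].

INTERFACE

Orientations are given as [roll, pitch, yaw] about the fixed x, y, z axes, in that order (R = Rz(yaw) Ry(pitch) Rx(roll)).
In Python, from bench import r gives the robot as it stands.
- The arm moves only by the tool apply_moves, never from a script. Its argument "steps" is a list of rows, each a list of 7 numbers: the opening, from -1 (shut) to 1 (fully open), then the shift along the tool's x, y, z in mm, then the turn, a rotation vector about the tool's x, y, z in units of 5 degrees (1.0 is 5 degrees). A call has exactly 8 rows; each row shifts and turns the commanded pose from where the row before left it, along the tool's axes as they then stand; what a row does not reach is not made up. A row lasts 1/10 s, in which the tool goes at most 50 mm and 8.59 degrees, less where a joint would pass 70% of its speed; a pose out of reach is approached as far as the arm can. A call is refused whole if a number of a shift passes 50 or a number of a turn 1, either way. A call with a gripper value outside its range is refused whole. The fingers move at their own pace and stop on an object; "squeeze" is the grip in N (left out, the last holds). Time passes only in rows, so rows that do not move let the fingers close, or fill a call up. It gives the time, the measured TCP pose, the force, the opening and the grip force at its end, in the units of the state.
- r.sense(): the state, without advancing time (a new reading comes with each control period).
- r.snapshot(name): name is "scene" or "top" or "wrist"; returns a dict with "color" (384x512x3 uint8, blue, green, red), "depth" (384x512 float32, mm along the optical axis (not along the pixel's ray), 0 where there is no reading), "mtx" (3x3 intrinsics, pixels), "dist" ([k1, k2, p1, p2, k3] as OpenCV has them; the pictures are not rectified), "T" (4x4, takes a point from camera to world coordinates); the wrist camera has in their place "hand_eye" (4x4, takes a point from camera to tool coordinates, whose origin is the TCP and whose axes are the flange's). Camera axes: x right, y down, z forward; pixel columns grow to the right and rows downward; lengths in mm; the calibration is good to about 2 mm. A picture is of the moment at which its call begins: read the wrist's pose just before it.
- r.hand_in(): hands the job in; it is judged then, once.
The state is a dict: "time": time; "joint_pos": joint angles; "qd": joint speeds; "joint_efforts": joint torques, N m; "tool_pos": TCP position; "tcp_rot": TCP orientation; "ft_force": force on the tool from outside, world axes, zero at the start; "wrist_torque": the same for the moment, N m; "finger_gap": finger opening in mm; "grip_force": force on a finger pad.
Only numpy, scipy, OpenCV 4.12 (cv2) and the standard library are available. Lean on these libraries where they do the work, as an engineer would, in place of code of your own. Each camera call takes 0.05 s, during which the arm holds its last target. There are 200 camera calls.

## Working session

There is one attempt and no reset: what is moved stays moved. The work goes in short steps, Python scripts to look and compute and a tool call to move; the robot and the scene stay as the last step left them, time stands still between calls to the robot, and variables do not carry over. Pictures are saved under pics/ and viewed, at most 10 in all, crops included, and the job is handed in when it is done.

Besides the shell and the picture viewer there is one more tool, called after "Call:" by a JSON object that holds its "name" and its "arguments". apply_moves: Moves the arm, as the interface text tells. Its arguments: {"type":"object","properties":{"steps":{"type":"array"},"squeeze":{"type":"number"}},"required":["steps"]}

```bash
ls; mkdir -p pics; python3 - <<'E'
from bench import r
import cv2,numpy as np,pickle
s=r.sense();print(s)
for n in("scene","top"):
    d=r.snapshot(n);pickle.dump(d,open(n+".pkl","wb"));cv2.imwrite(f"pics/{n}0.png",cv2.resize(d["color"],(800,600)))
    print(n,d["mtx"],d["dist"],d["T"])
E
```

```text
pics
{'time': 0.0, 'joint_pos': array([ 6.87319029e+01,  7.51398282e+00,  8.53304731e+01,  2.00035253e-03,
        8.72618280e+01, -4.89167319e+00]), 'qd': array([ 0.00179305, -0.05843943,  0.03613973,  0.12902632,  0.03422925,
       -0.04375538]), 'joint_efforts': array([ 1.97143869e-03, -5.69393027e+01, -5.00563002e+01,  1.06788079e-04,
        1.45804236e-02,  2.41421492e-05]), 'tool_pos': array([168.91753244, 575.150847  , 230.24472658]), 'tcp_rot': array([-1.79894273e+02, -1.10536669e-02,  1.63623469e+02]), 'ft_force': array([0.47976168, 0.02502447, 0.46333687]), 'wrist_torque': array([ 0.02221509,  0.0219234 , -0.04730469]), 'grip_force': 0.0, 'finger_gap': 85.82981931377884}
scene [[391.38040241   0.         258.78526686]
 [  0.         391.38040241 191.16213774]
 [  0.           0.           1.        ]] [-0.02538027  0.          0.          0.          0.        ] [[ 4.98671294e-01  5.58052591e-01 -6.63252778e-01  1.47394834e+03]
 [ 8.66736876e-01 -3.29596261e-01  3.74344082e-01 -4.72853952e+02]
 [-9.70195080e-03 -7.61540288e-01 -6.48044953e-01  1.15256826e+03]
 [ 0.00000000e+00  0.00000000e+00  0.00000000e+00  1.00000000e+00]]
top [[482.20791711   0.         256.39447887]
 [  0.         482.20791711 193.37686955]
 [  0.           0.           1.        ]] [-0.05394794  0.          0.          0.          0.        ] [[-2.43881801e-02 -9.97420743e-01  6.75061329e-02  3.66850153e+02]
 [-9.99694910e-01  2.45965647e-02  2.25734139e-03  4.67412497e+01]
 [-3.91193809e-03 -6.74304850e-02 -9.97716306e-01  1.96176124e+03]
 [ 0.00000000e+00  0.00000000e+00  0.00000000e+00  1.00000000e+00]]
```

View pics/scene0.png

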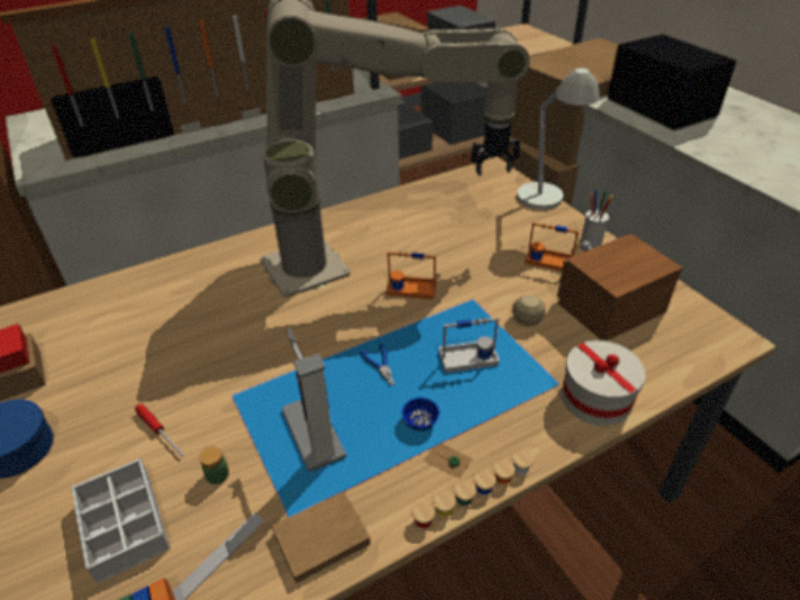

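View pics/top0.png

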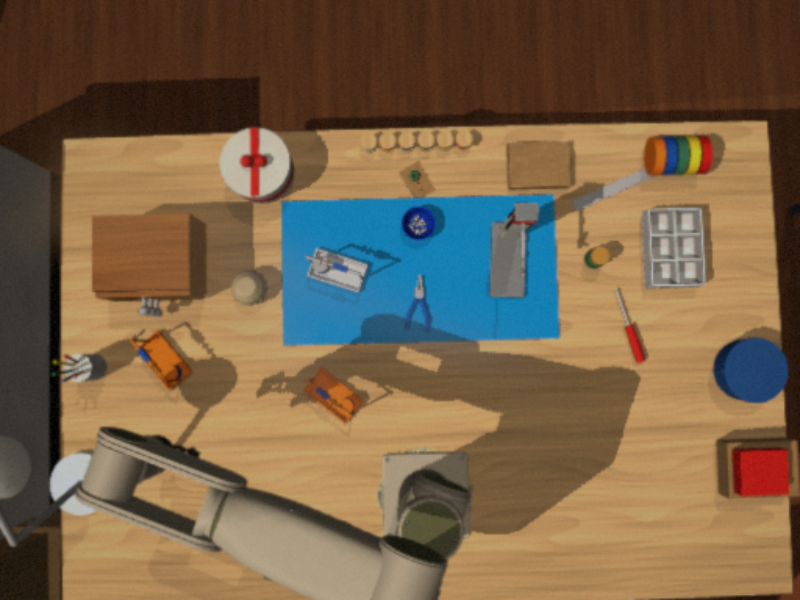

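The scene and top views show three pan-shaped things. In the top view they are grey/white at (340,268) on the mat, orange at (335,395) and orange at (162,358). The grey one with the blue grip and jar fits, since orange is excluded. The scale foot is at (508,260) and its column top at (525,212). Next I'll confirm the pan in an enlarged crop and measure.

```bash
cat >h.py <<'E'
import numpy as np,cv2,pickle
def cloud(d,T=None):
    T=d["T"] if T is None else T
    h,w=d["depth"].shape
    uv=np.stack(np.meshgrid(np.arange(w),np.arange(h)),-1).reshape(-1,1,2).astype(np.float64)
    n=cv2.undistortPoints(uv,d["mtx"],np.array(d["dist"])).reshape(h,w,2)
    P=np.dstack([n,np.ones((h,w))])*d["depth"][...,None]
    return P@T[:3,:3].T+T[:3,3]
E
python3 - <<'E'
from h import *
d=pickle.load(open("top.pkl","rb"));P=cloud(d)
c=d["color"]
a=cv2.resize(c[148:198,185:260],(600,400),interpolation=cv2.INTER_CUBIC)
b=cv2.resize(c[120:195,300:350],(200,300),interpolation=cv2.INTER_CUBIC)
out=np.zeros((400,800,3),np.uint8);out[:,:600]=a;out[:300,600:]=b
cv2.imwrite("pics/crop1.png",out)
def box(m,name):
    Q=P[m][:,:2].astype(np.float32);
    if len(Q)<4:print(name,len(Q));return
    r=cv2.minAreaRect(Q);print(name,len(Q),r,Q.mean(0),P[m][:,2].mean())
reg=np.zeros(P.shape[:2],bool);reg[148:198,185:260]=1
hsv=cv2.cvtColor(c,cv2.COLOR_BGR2HSV)
mat=(hsv[...,0]>95)&(hsv[...,1]>150)
print("mat z",np.median(P[...,2][reg&mat]))
for lo,hi in((8,35),(35,70),(100,150)):
    box(reg&(P[...,2]>lo)&(P[...,2]<hi),("pan",lo,hi))
reg[:]=0;reg[118:195,305:350]=1
for lo,hi in((9,30),(200,285),(285,320)):
    m=reg&(P[...,2]>lo)&(P[...,2]<hi);box(m,("scale",lo,hi))
m=reg&(P[...,2]>200)
print(np.round(P[m][::3]).astype(int).tolist())
reg[:]=0;reg[148:198,185:260]=1
m=reg&(P[...,2]>100);print(np.round(P[m]).astype(int).tolist())
E
```

```text
mat z 3.609867707002195
('pan', 8, 35) 881 ((587.9093017578125, 189.7442169189453), (302.6360168457031, 201.5146942138672), 88.58145141601562) [587.79004 195.40086] 12.376897585781746
('pan', 35, 70) 67 ((605.6273193359375, 148.1615753173828), (83.82626342773438, 254.476318359375), 15.229787826538086) [598.51306 244.80402] 53.866183586605736
('pan', 100, 150) 104 ((586.2269897460938, 214.26171875), (137.9746856689453, 16.413127899169922), 71.05799865722656) [585.6227  213.66098] 132.10437470308688
('scale', 9, 30) 1103 ((644.8220825195312, -241.31109619140625), (181.39675903320312, 311.732177734375), 88.17771911621094) [ 609.86    -230.43068] 16.44009053311324
('scale', 200, 285) 168 ((614.96923828125, -239.3792724609375), (155.1985626220703, 49.238548278808594), 6.541310787200928) [ 625.8303  -226.39352] 254.3320533759043
('scale', 285, 320) 171 ((674.8467407226562, -235.07717895507812), (51.04826736450195, 39.88050079345703), 86.87886810302734) [ 675.3185  -235.54636] 301.8027442504956
[[367, 47, 1962], [694, -215, 304], [694, -225, 303], [693, -235, 307], [693, -246, 303], [692, -
[... 3415 characters left out ...]
2], [576, 199, 133], [576, 195, 131], [576, 191, 133], [575, 187, 136], [575, 184, 136], [576, 180, 132], [576, 176, 130], [576, 173, 124], [572, 195, 134], [573, 192, 127], [571, 187, 138], [571, 184, 139], [572, 180, 132], [573, 177, 124], [571, 172, 135], [572, 169, 129], [570, 164, 141], [571, 161, 137], [568, 184, 131], [568, 173, 132], [567, 169, 135], [568, 165, 131], [567, 161, 133], [567, 157, 132], [567, 154, 132], [567, 150, 133], [564, 162, 125], [564, 158, 131], [563, 153, 137], [563, 150, 132], [367, 47, 1962], [367, 47, 1962], [560, 150, 126], [367, 47, 1962], [367, 47, 1962], [367, 47, 1962], [367, 47, 1962], [367, 47, 1962], [367, 47, 1962], [367, 47, 1962], [367, 47, 1962]]
```

View pics/crop1.png

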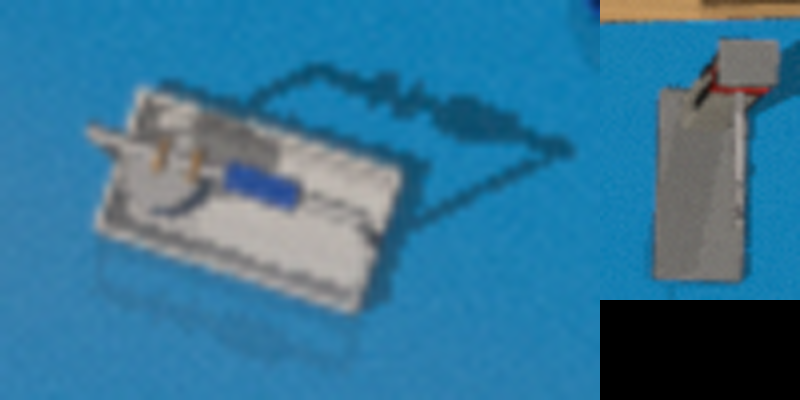

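The crop confirms the white pan: blue grip at crop (262,186), brass collars at (158,155) and (196,162), grey jar end on the left. The scale arm is at crop x≈740. Next step is to work out positions and a route.

```bash
cat >>h.py <<'E'
from scipy.spatial.transform import Rotation as Ro
def toplane(d,T,uv,z):
    n=cv2.undistortPoints(np.array(uv,float).reshape(-1,1,2),d["mtx"],np.array(d["dist"])).reshape(-1,2)
    v=np.c_[n,np.ones(len(n))]@T[:3,:3].T
    return T[:3,3]+v*((z-T[2,3])/v[:,2])[:,None]
def pose(s):
    T=np.eye(4);T[:3,:3]=Ro.from_euler("xyz",s["tcp_rot"],degrees=True).as_matrix();T[:3,3]=s["tool_pos"];return T
def plan(T,goal,yaw,n,op):
    """rows from pose T to goal position/yaw, tool down, in n rows"""
    R=T[:3,:3].copy();p=T[:3,3].copy()
    G=Ro.from_euler("xyz",[180,0,yaw],degrees=True)
    rv=(Ro.from_matrix(R).inv()*G).as_rotvec(degrees=True)/5
    st=(np.array(goal)-p)/n
    for i in range(n):
        sh=R.T@st; t=rv/n
        print([op]+[round(float(x),1) for x in sh]+[round(float(x),3) for x in t])
        R=R@Ro.from_rotvec(t*5,degrees=True).as_matrix()
    print("max turn",abs(rv/n).max(),"shift",np.linalg.norm(st))
E
python3 - <<'E'
from h import *
from bench import r
d=pickle.load(open("top.pkl","rb"));P=cloud(d)
f=lambda x,y:(185+(x+.5)/8-.5,148+(y+.5)/8-.5)
print(toplane(d,d["T"],[f(262,186)],136.5),toplane(d,d["T"],[f(158,155),f(196,162)],137))
m=(P[...,2]>100)&(P[...,2]<150);m[:148]=0;m[198:]=0;m[:,:185]=0;m[:,260:]=0
l=cv2.fitLine(P[m][:,:2].astype(np.float32),cv2.DIST_HUBER,0,.01,.01).ravel();print("bar",l,np.degrees(np.arctan2(l[1],l[0])))
m=(P[...,2]>245)&(P[...,2]<285)&(P[...,0]<648);m[:118]=0;m[195:]=0;m[:,:305]=0;m[:,350:]=0
Q=P[m];l=cv2.fitLine(Q[:,:2].astype(np.float32),cv2.DIST_HUBER,0,.01,.01).ravel();print("arm",l,np.degrees(np.arctan2(l[1],l[0])),Q.min(0),Q.max(0))
m=P[...,2]>290;m[:118]=0;m[195:]=0;m[:,:305]=0;m[:,350:]=0
print("col",cv2.minAreaRect(P[m&(P[...,2]<320)][:,:2].astype(np.float32)))
w=r.snapshot("wrist");print(w["mtx"],w["dist"],w["hand_eye"])
plan(pose(r.sense()),[440,-150,420],120,24,1)
E
```

```text
[[580.13508887 197.58678726 136.5       ]] [[596.18485613 246.86334734 137.        ]
 [592.36785453 228.79475384 137.        ]]
bar [3.2769570e-01 9.4478333e-01 5.8593402e+02 2.1482729e+02] 70.871025
arm [ 9.9697292e-01 -7.7749602e-02  5.8828583e+02 -2.2806435e+02] -4.459224 [ 535.5005949  -233.48838797  248.8039987 ] [ 647.90233951 -221.9596738   284.77934868]
col ((674.8467407226562, -235.07717895507812), (51.04826736450195, 39.88050079345703), 86.87886810302734)
[[293.01757465   0.         258.40880846]
 [  0.         293.01757465 187.99506686]
 [  0.           0.           1.        ]] [-0.01880572  0.          0.          0.          0.        ] [[ 1.21681014e-04 -9.61734394e-01 -2.73983469e-01  6.93766874e+01]
 [ 9.99999868e-01 -1.99946819e-05  5.14303186e-04 -3.47827495e-01]
 [-5.00101275e-04 -2.73983495e-01  9.61734264e-01 -1.42289067e+02]
 [ 0.00000000e+00  0.00000000e+00  0.00000000e+00  1.00000000e+00]]
[1, -19.4, -25.8, -7.9, -0.001, 0.0, 0.364]
[1, -20.2, -25.2, -7.9, -0.001, 0.0, 0.364]
[1, -21.0, -24.5, -7.9, -0.001, 0.0, 0.364]
[1, -21.7, -23.9, -7.9, -0.001, 0.0, 0.3
[... 232 characters left out ...]
8, -19.3, -7.9, -0.001, 0.0, 0.364]
[1, -26.4, -18.5, -7.9, -0.001, 0.0, 0.364]
[1, -27.0, -17.6, -7.9, -0.001, 0.0, 0.364]
[1, -27.6, -16.8, -7.9, -0.001, 0.0, 0.364]
[1, -28.1, -15.9, -7.9, -0.001, 0.0, 0.364]
[1, -28.6, -15.0, -7.9, -0.001, 0.0, 0.364]
[1, -29.0, -14.1, -7.9, -0.001, 0.0, 0.364]
[1, -29.5, -13.2, -7.9, -0.001, 0.0, 0.364]
[1, -29.9, -12.2, -7.9, -0.001, 0.0, 0.364]
[1, -30.2, -11.3, -7.9, -0.001, 0.0, 0.364]
[1, -30.6, -10.3, -7.9, -0.001, 0.0, 0.364]
[1, -30.9, -9.3, -7.9, -0.001, 0.0, 0.364]
[1, -31.2, -8.3, -7.9, -0.001, 0.0, 0.364]
[1, -31.4, -7.3, -7.9, -0.001, 0.0, 0.364]
[1, -31.6, -6.3, -7.9, -0.001, 0.0, 0.364]
max turn 0.36354333814191436 shift 33.21311338344624
```

```bash
python3 - <<'E'
from h import *
from bench import r
plan(pose(r.sense()),[580,197.5,240],71,24,1)
E
```

```text
[1, -20.9, -10.3, -0.4, -0.001, 0.001, 0.772]
[1, -21.5, -8.8, -0.4, -0.001, 0.001, 0.772]
[1, -22.1, -7.4, -0.4, -0.001, 0.001, 0.772]
[1, -22.5, -5.9, -0.4, -0.001, 0.001, 0.772]
[1, -22.9, -4.3, -0.4, -0.001, 0.001, 0.772]
[1, -23.1, -2.8, -0.4, -0.001, 0.001, 0.772]
[1, -23.2, -1.2, -0.4, -0.001, 0.001, 0.772]
[1, -23.3, 0.3, -0.4, -0.001, 0.001, 0.772]
[1, -23.2, 1.9, -0.4, -0.001, 0.001, 0.772]
[1, -23.0, 3.4, -0.4, -0.001, 0.001, 0.772]
[1, -22.7, 5.0, -0.4, -0.001, 0.001, 0.772]
[1, -22.3, 6.5, -0.4, -0.001, 0.001, 0.772]
[1, -21.8, 8.0, -0.4, -0.001, 0.001, 0.772]
[1, -21.3, 9.4, -0.4, -0.001, 0.001, 0.772]
[1, -20.6, 10.9, -0.4, -0.001, 0.001, 0.772]
[1, -19.8, 12.2, -0.4, -0.001, 0.001, 0.772]
[1, -18.9, 13.5, -0.4, -0.001, 0.001, 0.772]
[1, -18.0, 14.8, -0.4, -0.001, 0.001, 0.772]
[1, -16.9, 15.9, -0.4, -0.001, 0.001, 0.772]
[1, -15.8, 17.0, -0.4, -0.001, 0.001, 0.772]
[1, -14.6, 18.1, -0.4, -0.001, 0.001, 0.772]
[1, -13.4, 19.0, -0.4, -0.001, 0.001, 0.772]
[1, -12.1, 19.9, -0.4, -0.001, 0.001, 0.772]
[1, -10.7, 20.6, -0.4, -0.001, 0.001, 0.772]
max turn 0.7718765877753501 shift 23.264117974472217
```

Call:
{"name": "apply_moves", "arguments": {"steps": [[1,-21,-10,-0.4,0,0,0.77],[1,-21.5,-9,-0.4,0,0,0.77],[1,-22,-7.5,-0.4,0,0,0.77],[1,-22.5,-6,-0.4,0,0,0.77],[1,-23,-4.5,-0.4,0,0,0.77],[1,-23,-3,-0.4,0,0,0.77],[1,-23,-1,-0.4,0,0,0.77],[1,-23,0,-0.4,0,0,0.77]]}}

```text
time: 0.95
tool_pos: [306.1, 448.8, 234.2]
tcp_rot: [-180.0, 0.0, 132.7]
ft_force: [0.6, 0.3, 0.5]
finger_gap: 85.5
grip_force: 0.0
```

Call:
{"name": "apply_moves", "arguments": {"steps": [[1,-23,2,-0.4,0,0,0.77],[1,-23,3.5,-0.4,0,0,0.77],[1,-22.5,5,-0.4,0,0,0.77],[1,-22.5,6.5,-0.4,0,0,0.77],[1,-22,8,-0.4,0,0,0.77],[1,-21,9.5,-0.4,0,0,0.77],[1,-20.5,11,-0.4,0,0,0.77],[1,-20,12,-0.4,0,0,0.77]]}}

```text
time: 1.75
tool_pos: [443.3, 323.5, 237.4]
tcp_rot: [-180.0, 0.0, 101.9]
ft_force: [-0.3, -0.2, -0.4]
finger_gap: 85.4
grip_force: 0.0
```

Call:
{"name": "apply_moves", "arguments": {"steps": [[1,-19,13.5,-0.4,0,0,0.77],[1,-18,15,-0.4,0,0,0.77],[1,-17,16,-0.4,0,0,0.77],[1,-16,17,-0.4,0,0,0.77],[1,-14.5,18,-0.4,0,0,0.77],[1,-13.5,19,-0.4,0,0,0.77],[1,-12,20,-0.4,0,0,0.77],[1,-10.5,20.5,-0.4,0,0,0.77]]}}

```text
time: 2.55
tool_pos: [580.9, 198.0, 240.4]
tcp_rot: [-180.0, 0.0, 71.1]
ft_force: [0.4, -0.7, 0.7]
finger_gap: 85.0
grip_force: 0.0
```

```bash
python3 - <<'E'
from h import *
from bench import r
s=r.sense();w=r.snapshot("wrist");pickle.dump((s,w),open("w1.pkl","wb"))
cv2.imwrite("pics/w1.png",cv2.resize(w["color"],(800,600),interpolation=cv2.INTER_CUBIC))
T=pose(s)@w["hand_eye"];h=cv2.cvtColor(w["color"],cv2.COLOR_BGR2HSV);P=cloud(w,T)
print(s["tool_pos"],s["tcp_rot"])
E
```

```text
[580.87878483 198.04711218 240.44853183] [-1.79966009e+02  2.46697854e-02  7.10618010e+01]
```

View pics/w1.png

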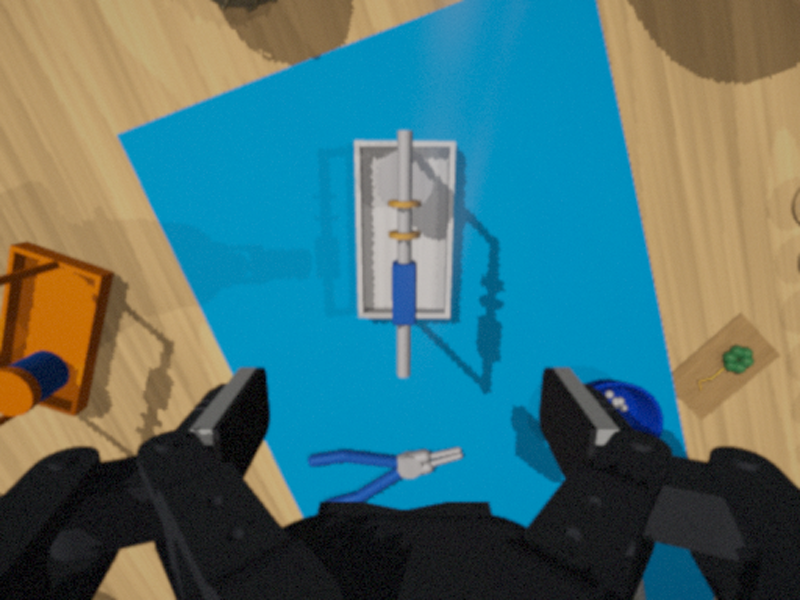

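The wrist view shows the bar upright from (404,130) to (403,377), the blue grip from (404,262) to (403,325), and the collars at (404,204) and (404,236). The fingers straddle it clear of everything else.

```bash
python3 - <<'E'
from h import *
from bench import r
s,w=pickle.load(open("w1.pkl","rb"))
T=pose(s)@w["hand_eye"]
px=np.array([(404,130),(403,377),(404,262),(403,325),(404,204),(404,236)])/1.5625
for z,n in((129,"bar"),(137,"grip")):
    A=toplane(w,T,px,z);print(n,A.round(1)[:,:2].tolist())
A=toplane(w,T,px,137);g=(A[2]+A[3])/2;c=toplane(w,T,px[4:].mean(0,keepdims=True),138)[0]
b=toplane(w,T,px[:2],132.5)
print("grip",g,"groove",c,"yaw",np.degrees(np.arctan2(*(b[0]-b[1])[1::-1])),np.linalg.norm(b[0]-b[1]))
print("in tool:",(np.linalg.inv(pose(s))@np.r_[g,1]).round(1),(np.linalg.inv(pose(s))@np.r_[c,1]).round(1))
P=cloud(w,T)
for n in [(403,293),(404,180),(404,345)]:
    u,v=(np.array(n)/1.5625).astype(int);print(np.median(P[v-2:v+3,u-1:u+2].reshape(-1,3),0))
E
```

```text
bar [[609.0, 279.5], [562.4, 145.5], [586.1, 212.7], [573.3, 177.2], [596.6, 243.3], [590.9, 226.7]]
grip [[608.8, 279.0], [563.7, 149.2], [586.7, 214.3], [574.3, 179.9], [596.8, 243.9], [591.3, 227.8]]
grip [580.46348352 197.13826411 137.        ] groove [594.11075653 236.07004366 138.        ] yaw 70.8312353226434 139.87444025520693
in tool: [ -0.9  -0.  103.4   1. ] [ 40.3   0.2 102.4   1. ]
[579.89053293 198.76587046 136.63904397]
[600.37811425 255.77636984 132.42830048]
[569.82893825 166.90454752 132.24384996]
```

Call:
{"name": "apply_moves", "arguments": {"steps": [[1,-1,0,10,0,0,0],[1,0,0,22,0,0,0],[1,0,0,25,0,0,0],[1,0,0,25,0,0,0],[1,0,0,22,0,0,0],[1,0,0,16,0,0,0],[0.2,0,0,10,0,0,0],[-0.2,0,0,2,0,0,0]], "squeeze": 90}}

```text
time: 3.4
tool_pos: [579.0, 198.0, 107.3]
tcp_rot: [-179.9, 0.1, 71.3]
ft_force: [-0.5, 0.2, -0.5]
finger_gap: 58.9
grip_force: 0.0
```

Call:
{"name": "apply_moves", "arguments": {"steps": [[-0.5,0,0,0,0,0,0],[-0.6,0,0,0,0,0,0],[-0.7,0,0,0,0,0,0],[-1,0,0,0,0,0,0],[-1,0,0,0,0,0,0],[-1,0,0,0,0,0,0],[-1,0,0,0,0,0,0],[-1,0,0,0,0,0,0]]}}

```text
time: 4.2
tool_pos: [581.0, 198.1, 110.5]
tcp_rot: [179.9, -0.1, 71.2]
ft_force: [-0.4, -0.6, 6.6]
finger_gap: 12.4
grip_force: 89.1
```

Call:
{"name": "apply_moves", "arguments": {"steps": [[-1,0,0,-2,0,0,0],[-1,0,0,-3,0,0,0],[-1,0,0,-5,0,0,0],[-1,0,0,-8,0,0,0],[-1,0,0,-10,0,0,0],[-1,0,0,-8,0,0,0],[-1,0,0,-4,0,0,0],[-1,0,0,0,0,0,0]]}}

```text
time: 5.0
tool_pos: [580.8, 198.1, 150.2]
tcp_rot: [179.9, -0.1, 71.2]
ft_force: [-0.6, -0.4, -3.2]
finger_gap: 12.4
grip_force: 87.9
```

```bash
cat >>h.py <<'E'
def avg(r,n):
    F=[];
    for i in range(n):
        s=r.sense();F.append(np.r_[s["ft_force"],s["wrist_torque"],s["tool_pos"]]);w=r.snapshot("wrist")
    F=np.array(F);print("F",F.mean(0)[:6].round(2),"sd",F.std(0)[:6].round(2),"pos",F.mean(0)[6:].round(1),s["tcp_rot"].round(2),s["finger_gap"],s["time"]);return s,w
E
python3 - <<'E'
from h import *
from bench import r
s,w=avg(r,8);pickle.dump((s,w),open("w2.pkl","wb"))
cv2.imwrite("pics/w2.png",cv2.resize(w["color"],(800,600),interpolation=cv2.INTER_CUBIC))
T=pose(s)@w["hand_eye"];P=cloud(w,T)
np.save("P2.npy",P)
E
```

```text
F [-0.03 -0.01 -3.91 -0.17  0.05  0.01] sd [0.47 0.46 0.77 0.02 0.01 0.04] pos [580.  197.9 148.8] [-1.7996e+02  3.0000e-02  7.1230e+01] 12.412921905229371 5.35
```

View pics/w2.png

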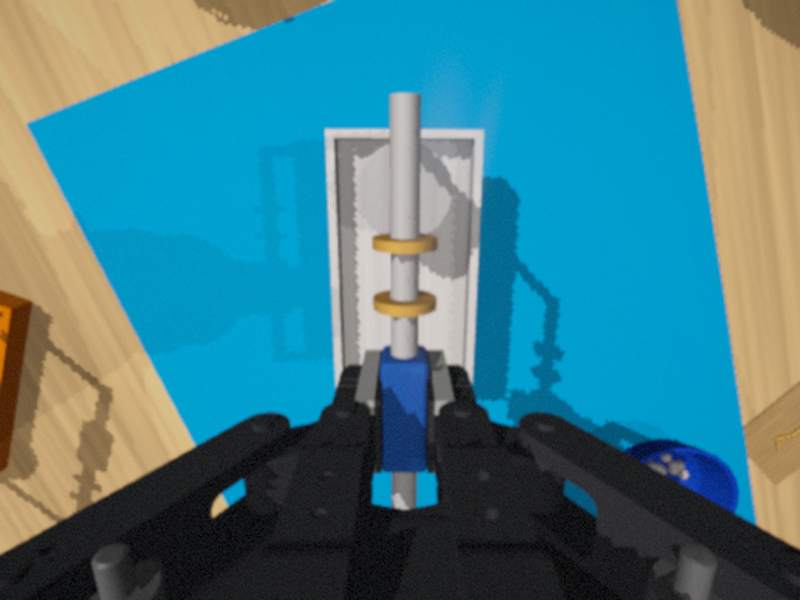

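The pan is held, about 3.9 N. The collars are at (405,243) and (404,303), and the bar is upright in the image. Now I'll check the tilt and the groove position in the tool frame.

```bash
python3 - <<'E'
from h import *
s,w=pickle.load(open("w2.pkl","rb"));P=cloud(w,w["hand_eye"])  # tool frame
for v in (105,130,155,180,205,225,260,270,285,330,):
    vv=int(v/1.5625);u=int(404/1.5625);q=P[vv-1:vv+2,u-3:u+4].reshape(-1,3);print(v,np.median(q,0).round(1))
# level check of tray rim via depth
px=np.array([(405,241),(404,302)])/1.5625
T=w["hand_eye"]
for z in(-24,-28):print(toplane(w,T,px,z).round(1).tolist())
m=P[...,2]>70; m&=P[...,2]<130
Q=P[(P[...,2]>70)&(P[...,2]<115)&(abs(P[...,1])<36)&(P[...,0]>-10)&(P[...,0]<95)]
A=np.c_[Q[:,:2],np.ones(len(Q))];print(len(Q),np.linalg.lstsq(A,Q[:,2],rcond=None)[0],np.percentile(Q[:,2],[5,50,95]))
np.set_printoptions(suppress=True)
# groove & bar tilt fit
c=np.array([np.median(P[v,256:262],0) for v in range(65,145)]);c=c[np.abs(c[:,2]+24)<12]
print(np.polyfit(c[:,0],c[:,2],1),np.degrees(np.polyfit(c[:,0],c[:,2],1)[0]))
E
```

```text
105 [ 83.1  -0.1 -21.8]
130 [ 77.2  -0.1 -22.1]
155 [ 71.3  -0.1 -21.7]
180 [ 65.1  -0.1 -21.6]
205 [ 58.8  -0.1 -21.8]
225 [ 53.6  -0.1 -22. ]
260 [ 44.4  -0.1 -21.9]
270 [ 41.8  -0.1 -21.7]
285 [ 37.5  -0.1 -21.8]
330 [ 24.4  -0.1 -21.9]
[[49.7, 0.4, -24.0], [33.1, 0.1, -24.0]]
[[50.3, 0.4, -28.0], [34.3, 0.1, -28.0]]
6059 [-5.22488413e-02  1.27236485e-04  1.02000725e+02] [ 88.73581454 102.72440086 104.07609134]
[  0.00266341 -21.86422275] 0.15260230520182777
```

```bash
python3 - <<'E'
from h import *
from bench import r
T=pose(r.sense())
plan(T,[560,110,280],74.5,8,-1)
T[:3,:3]=Ro.from_euler("xyz",[180,0,74.5],degrees=True).as_matrix();T[:3,3]=[560,110,280]
plan(T,[466,-260.5,280],85.5,16,-1)
E
```

```text
[-1, -11.2, 1.2, -16.4, -0.001, 0.001, -0.082]
[-1, -11.2, 1.1, -16.4, -0.001, 0.001, -0.082]
[-1, -11.2, 1.0, -16.4, -0.001, 0.001, -0.082]
[-1, -11.2, 0.9, -16.4, -0.001, 0.001, -0.082]
[-1, -11.2, 0.9, -16.4, -0.001, 0.001, -0.082]
[-1, -11.2, 0.8, -16.4, -0.001, 0.001, -0.082]
[-1, -11.2, 0.7, -16.4, -0.001, 0.001, -0.082]
[-1, -11.2, 0.6, -16.4, -0.001, 0.001, -0.082]
max turn 0.08189667084999894 shift 19.93025129822334
[-1, -23.9, 0.5, 0.0, 0.0, 0.0, -0.138]
[-1, -23.9, 0.2, 0.0, 0.0, 0.0, -0.138]
[-1, -23.9, -0.0, -0.0, 0.0, 0.0, -0.138]
[-1, -23.9, -0.3, -0.0, 0.0, 0.0, -0.138]
[-1, -23.9, -0.6, -0.0, 0.0, 0.0, -0.138]
[-1, -23.9, -0.9, -0.0, 0.0, 0.0, -0.138]
[-1, -23.9, -1.2, -0.0, 0.0, 0.0, -0.138]
[-1, -23.8, -1.5, -0.0, 0.0, 0.0, -0.138]
[-1, -23.8, -1.8, -0.0, 0.0, 0.0, -0.138]
[-1, -23.8, -2.1, -0.0, 0.0, 0.0, -0.138]
[-1, -23.8, -2.3, -0.0, 0.0, 0.0, -0.138]
[-1, -23.7, -2.6, -0.0, 0.0, 0.0, -0.138]
[-1, -23.7, -2.9, -0.0, 0.0, 0.0, -0.138]
[-1, -23.7, -3.2, -0.0, 0.0, 0.0, -0.138]
[-1, -23.6, -3.5, -0.0, 0.0, 0.0, -0.138]
[-1, -23.6, -3.8, -0.0, 0.0, 0.0, -0.138]
max turn 0.13750000000000004 shift 23.889904542766594
```

Call:
{"name": "apply_moves", "arguments": {"steps": [[-1,-3,0,-8,0,0,-0.08],[-1,-8,1,-16,0,0,-0.08],[-1,-12,1,-18,0,0,-0.08],[-1,-13,1,-19,0,0,-0.08],[-1,-13,1,-19,0,0,-0.08],[-1,-13,1,-19,0,0,-0.08],[-1,-13.5,1,-18,0,0,-0.08],[-1,-14,1,-14,0,0,-0.1]]}}

```text
time: 6.2
tool_pos: [560.7, 109.3, 283.4]
tcp_rot: [179.8, -0.1, 74.6]
ft_force: [0.4, 0.1, -3.1]
finger_gap: 12.2
grip_force: 87.9
```

Call:
{"name": "apply_moves", "arguments": {"steps": [[-1,-22,0,0,0,0,-0.14],[-1,-26,0,0,0,0,-0.14],[-1,-28,0,0,0,0,-0.14],[-1,-28,-0.3,0,0,0,-0.14],[-1,-28,-0.6,0,0,0,-0.14],[-1,-28,-0.9,0,0,0,-0.14],[-1,-28,-1.2,0,0,0,-0.14],[-1,-28,-1.5,0,0,0,-0.14]]}}

```text
time: 7.0
tool_pos: [507.3, -100.9, 282.0]
tcp_rot: [179.9, 0.0, 80.2]
ft_force: [-0.1, 0.4, -4.2]
finger_gap: 12.4
grip_force: 87.9
```

Call:
{"name": "apply_moves", "arguments": {"steps": [[-1,-28,-1.8,0,0,0,-0.14],[-1,-28,-2.1,0,0,0,-0.14],[-1,-28,-2.3,0,0,0,-0.14],[-1,-26,-2.6,0,0,0,-0.14],[-1,-22,-2.9,0,0,0,-0.14],[-1,-18,-3.2,0,0,0,-0.14],[-1,-10,-3.5,0,0,0,-0.14],[-1,-4,-3.8,0,0,0,-0.14]]}}

```text
time: 7.8
tool_pos: [462.1, -260.4, 281.6]
tcp_rot: [179.9, 0.1, 85.7]
ft_force: [0.2, 1.7, -3.8]
finger_gap: 12.3
grip_force: 87.9
```

```bash
python3 - <<'E'
from h import *
from bench import r
s,w=avg(r,6);pickle.dump((s,w),open("w3.pkl","wb"))
cv2.imwrite("pics/w3.png",cv2.resize(w["color"],(800,600),interpolation=cv2.INTER_CUBIC))
E
```

```text
F [-0.04  0.28 -3.63 -0.16  0.   -0.02] sd [0.42 0.69 0.26 0.04 0.02 0.03] pos [ 462.4 -259.3  281. ] [1.7996e+02 1.0000e-02 8.5740e+01] 12.72106251593438 8.05
```

View pics/w3.png

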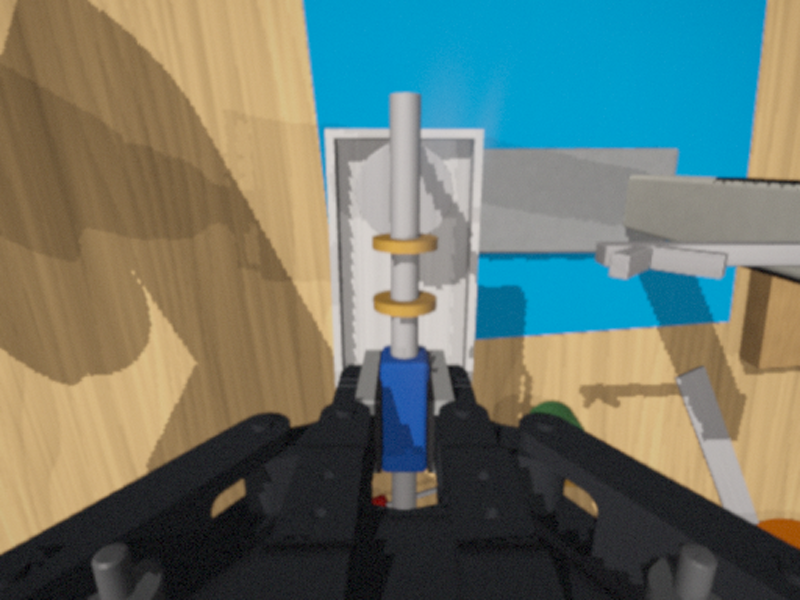

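The view shows the held bar with the saddle ahead on the right, its V blocks around (600–725, 245–277), and the column beyond. I'll measure the arm from the depth data.

```bash
python3 - <<'E'
from h import *
np.set_printoptions(suppress=True)
s,w=pickle.load(open("w3.pkl","rb"));T=pose(s)
P=cloud(w,w["hand_eye"]) ;W=cloud(w,T@w["hand_eye"])
m=(W[...,2]>235)&(W[...,2]<300)&(W[...,0]>520)&(W[...,0]<640)
u=np.argwhere(m);print(len(u),u.min(0),u.max(0))
for c in range(380,466,3):
    k=np.where(m[:,c])[0]
    if len(k):print(c,k.min(),k.max(),P[k.min(),c].round(1),P[k.max(),c].round(1),"midW",W[k,c].mean(0).round(1), "zmax",W[k,c,2].max().round(1))
cv2.imwrite("pics/c3.png",cv2.resize(w["color"][140:190,372:472],(800,400),interpolation=cv2.INTER_CUBIC))
E
```

```text
2500 [154 380] [178 511]
380 165 167 [34.7 72.3 28.5] [33.4 72.7 29.1] midW [ 537.8 -229.8  251.6] zmax 252.0
383 155 168 [40.8 73.4 28.3] [33.7 72.8 25. ] midW [ 538.1 -226.5  254.9] zmax 256.6
386 155 170 [40.7 75.3 28.8] [33.3 73.1 21.4] midW [ 538.4 -226.4  258.3] zmax 259.9
389 155 176 [41.  76.4 27.1] [33.5 68.   5.7] midW [ 538.7 -226.8  261.8] zmax 274.8
392 155 177 [40.9 78.3 27.5] [33.2 69.3  4.8] midW [ 536.4 -225.8  270.7] zmax 276.9
395 155 177 [41.1 79.5 26.2] [33.2 70.8  4.7] midW [ 537.6 -225.6  271.5] zmax 278.0
398 155 178 [40.9 81.8 27.4] [33.2 71.3  2.5] midW [ 538.7 -225.7  272.7] zmax 278.8
401 155 178 [40.9 83.7 27.5] [33.3 72.7  2.2] midW [ 539.9 -225.6  273.5] zmax 279.1
404 155 176 [40.9 85.5 27.7] [33.8 75.2  4.3] midW [ 542.2 -225.6  271.8] zmax 277.1
407 155 175 [40.9 87.1 27.4] [33.4 78.8  8.3] midW [ 544.9 -226.   269.6] zmax 274.0
410 155 174 [40.9 89.  27.6] [33.1 82.2 11.9] midW [ 547.7 -226.4  267.3] zmax 271.3
413 155 171 [40.9 91.  27.9] [34.3 84.9 14.1] midW [ 550.7 -226.4  264.6] zmax 267.9
416 155 171 [41.2 91.8 26.1] [33.5 88.5 17.6] midW [ 55
[... 743 characters left out ...]
8.   26.5] [33.8 97.2  6.8] midW [ 564.8 -227.5  269. ] zmax 273.8
446 155 176 [ 41.1 109.8  26.6] [33.2 98.9  6.9] midW [ 565.8 -227.7  270. ] zmax 274.7
449 155 176 [ 41.1 111.7  26.8] [ 33.1 100.8   7.2] midW [ 567.  -227.7  270.7] zmax 275.8
452 155 177 [ 41.1 113.5  26.7] [ 33.5 100.1   3.8] midW [ 568.2 -227.9  271.3] zmax 277.4
455 155 177 [ 41.2 115.2  26.6] [ 33.5 101.6   3.6] midW [ 569.5 -227.9  271.9] zmax 277.9
458 155 178 [ 41.  117.5  27.3] [ 33.4 101.9   1.7] midW [ 570.7 -228.1  272.5] zmax 278.8
461 155 178 [ 41.2 118.6  26.4] [ 33.2 104.2   2.7] midW [ 572.2 -228.2  272.6] zmax 279.1
464 155 172 [ 41.2 120.2  26.2] [ 35.8 106.9   5.1] midW [ 575.5 -227.3  269.9] zmax 279.1
```

View pics/c3.png

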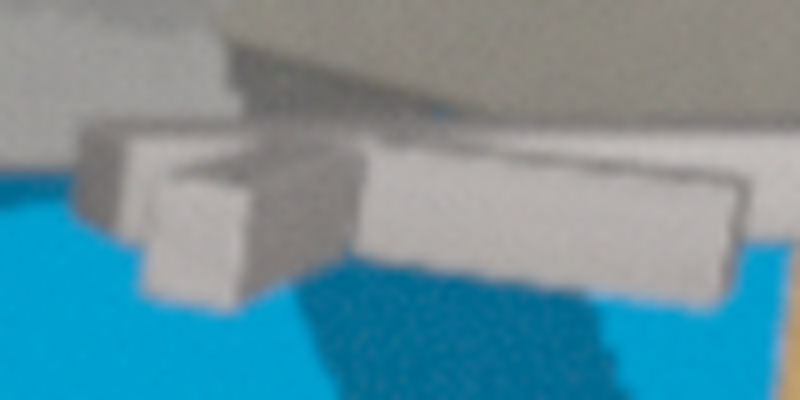

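```bash
python3 - <<'E'
from h import *
np.set_printoptions(suppress=True)
s,w=pickle.load(open("w3.pkl","rb"))
P=cloud(w,w["hand_eye"])
h=cv2.cvtColor(w["color"],cv2.COLOR_BGR2HSV)
m=(h[...,0]>12)&(h[...,0]<28)&(h[...,1]>120)&(P[...,2]<-8)&(P[...,2]>-30)&(P[...,0]>25)&(P[...,0]<60)
Q=P[m];a=Q[Q[:,0]>42];b=Q[Q[:,0]<=42]
for q in(a,b):print(len(q),q.min(0),q.max(0),np.percentile(q[:,0],[5,50,95]))
print(Q[:,1].mean())
for c in (245,250,267,272):
    k=np.where(m[:,c])[0];print(c,k.tolist(),P[k,c].round(1)[:,[0,2]].tolist())
E
```

```text
314 [ 47.1606974   -8.22800969 -28.33845422] [ 50.10008004   7.73276629 -14.56510502] [47.4748543  49.10311211 49.92051431]
382 [ 28.12743434  -8.0817348  -28.58104463] [ 33.5981467    8.10471166 -13.73298489] [30.56219486 32.67386765 33.36717083]
-0.3512306280137102
245 [151, 152, 153, 154, 155, 156, 157, 158, 159, 188, 189, 190, 191, 192, 193, 194, 195, 196, 197, 198, 199] [[49.7, -15.4], [49.9, -19.2], [49.8, -21.6], [49.9, -24.8], [49.5, -24.5], [49.1, -25.0], [48.6, -24.3], [48.2, -24.5], [48.0, -25.3], [33.2, -16.3], [33.4, -18.5], [33.3, -19.7], [33.1, -20.5], [33.2, -22.5], [33.0, -23.4], [33.3, -25.8], [32.8, -25.4], [32.1, -24.6], [31.8, -25.0], [31.4, -25.3], [30.8, -24.7]]
250 [153, 154, 155, 156, 157, 158, 159, 160, 161, 192, 193, 194, 195, 196, 197, 198, 199, 200, 201] [[49.9, -22.3], [49.8, -24.2], [49.9, -27.1], [49.2, -25.4], [49.0, -26.3], [48.5, -26.2], [48.2, -26.3], [47.8, -26.7], [47.4, -26.5], [33.1, -22.2], [33.0, -23.1], [33.2, -25.3], [33.1, -26.5], [32.5, -25.9], [32.3, -26.7], [31.7, -26.1], [31.1, -25.7], [30.7, -25.6], [30.6, -26.6]]
267 [154, 155, 156, 157, 158, 159, 160, 161, 192, 193, 194, 195, 196, 197, 198, 199, 200, 201] [[49.7, -23.7], [49.6, -25.2], [49.4, -26.5], [48.9, -25.9], [48.4, -25.4], [47.9, -25.0], [47.8, -26.4], [47.3, -26.2], [33.5, -23.6], [33.1, -23.7], [32.9, -24.5], [33.1, -26.5], [32.6, -26.1], [32.0, -25.8], [31.5, -25.4], [31.1, -25.5], [30.9, -26.4], [30.3, -25.7]]
272 [152, 153, 154, 155, 156, 157, 158, 159, 188, 189, 190, 191, 192, 193, 194, 195, 196, 197, 198, 199] [[49.6, -17.8], [49.8, -21.6], [49.9, -24.5], [49.6, -25.5], [49.1, -24.5], [48.9, -25.7], [48.5, -25.9], [47.9, -25.2], [33.1, -15.8], [33.1, -17.4], [32.9, -18.3], [33.3, -21.4], [33.2, -22.5], [33.2, -23.8], [33.0, -24.6], [32.8, -25.4], [31.8, -23.7], [31.6, -24.3], [31.6, -25.7], [30.8, -24.7]]
```

Call:
{"name": "apply_moves", "arguments": {"steps": [[-1,-1,4,0,0,0,0],[-1,-1,10,0,0,0,0],[-1,-1,15,0,0,0,0],[-1,0,17,0,0,0,0],[-1,0,17,0,0,0,0],[-1,0,14,0,0,0,0],[-1,0,8,0,0,0,0],[-1,0,3.6,0,0,0,0]]}}

```text
time: 8.9
tool_pos: [551.7, -268.2, 279.3]
tcp_rot: [-180.0, -0.0, 85.8]
ft_force: [1.1, 0.1, -3.0]
finger_gap: 12.4
grip_force: 87.9
```

```bash
cat > look.py <<'E'
import sys
from h import *
from bench import r
np.set_printoptions(suppress=True)
s,w=avg(r,int(sys.argv[1]))
P=cloud(w,w["hand_eye"])
h=cv2.cvtColor(w["color"],cv2.COLOR_BGR2HSV)
br=(h[...,0]>12)&(h[...,0]<28)&(h[...,1]>120)&(P[...,2]<-8)&(P[...,2]>-30)
a=P[br&(P[...,0]>42)&(P[...,0]<55)];b=P[br&(P[...,0]<37)&(P[...,0]>25)]
print("groove x",np.percentile(a[:,0],1),np.percentile(b[:,0],98))
L=(P[...,0]>25)&(P[...,0]<55)&(abs(P[...,1])>10)&(abs(P[...,1])<45)&(P[...,2]<45)&(P[...,2]>-20)
for lo,hi in((-20,-10),(10,20),(20,30)):
    q=P[L&(P[...,1]>lo)&(P[...,1]<hi)]
    if len(q)>9:print(lo,"x",np.percentile(q[:,0],[1,99]).round(1),"z",np.percentile(q[:,2],[1,50]).round(1),len(q))
for v in (70,95,125):
    print("bar",np.median(P[v-1:v+2,256:261].reshape(-1,3),0).round(1))
cv2.imwrite(f"pics/{sys.argv[2]}.png",cv2.resize(w["color"],(800,600),interpolation=cv2.INTER_CUBIC))
E
python3 look.py 6 w4
```

```text
F [ 0.11 -0.21 -3.61 -0.14  0.03  0.  ] sd [0.75 0.42 0.43 0.02 0.03 0.02] pos [ 551.  -268.3  279.6] [-179.99    0.     85.71] 12.445020000381627 9.15
groove x 47.28421498564032 33.49096037729738
-20 x [36.9 44.5] z [0.9 4.1] 346
10 x [37.2 44.6] z [1.  4.6] 381
20 x [36.9 44.7] z [18.4 19.9] 259
bar [ 82.   -0.2 -21.6]
bar [ 72.8  -0.2 -21.7]
bar [ 61.1  -0.2 -21.5]
```

View pics/w4.png

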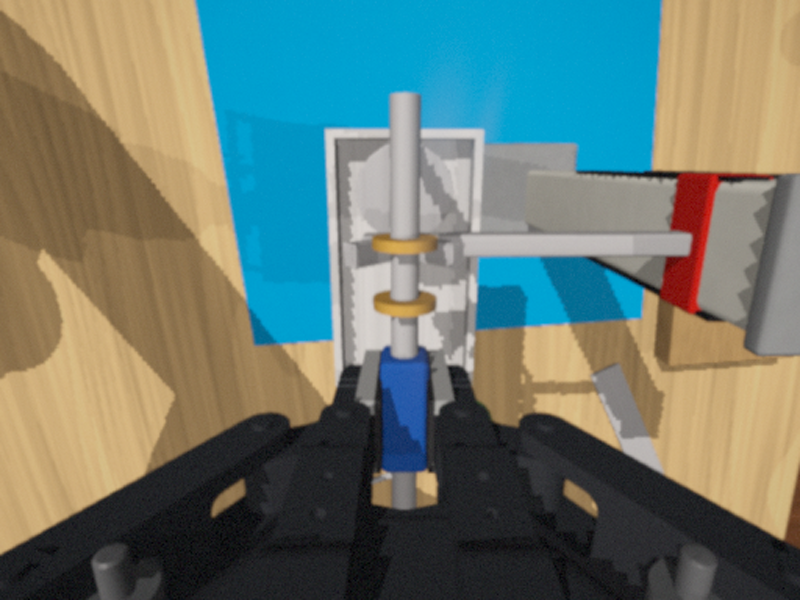

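The arm now sits in the gap between the collars, centred to 0.3 mm. The view shows collars at (405,243) and (405,303) with the arm at (480–690,243) crossing beneath. Seating is about 29 mm lower, so I start lowering.

Call:
{"name": "apply_moves", "arguments": {"steps": [[-1,0.3,0,2,0,0,0],[-1,0,0,4,0,0,0],[-1,0,0,4,0,0,0],[-1,0,0,4,0,0,0],[-1,0,0,3,0,0,0],[-1,0,0,2,0,0,0],[-1,0,0,2,0,0,0],[-1,0,0,2,0,0,0]]}}

```text
time: 10.0
tool_pos: [550.9, -268.1, 256.8]
tcp_rot: [180.0, 0.0, 85.7]
ft_force: [0.1, -0.1, -3.9]
finger_gap: 12.5
grip_force: 88.0
```

Call:
{"name": "apply_moves", "arguments": {"steps": [[-1,0,0,2,0,0,0],[-1,0,0,2,0,0,0],[-1,0,0,2,0,0,0],[-1,0,0,2,0,0,0],[-1,0,0,2,0,0,0],[-1,0,0,2,0,0,0],[-1,0,0,2,0,0,0],[-1,0,0,2,0,0,0]]}}

```text
time: 10.8
tool_pos: [550.9, -268.2, 240.9]
tcp_rot: [180.0, 0.0, 85.7]
ft_force: [-0.2, -0.3, -2.4]
finger_gap: 12.2
grip_force: 88.0
```

```bash
python3 look.py 4 w5
```

```text
F [-0.56  0.32 -2.62 -0.09  0.08  0.05] sd [0.54 0.45 0.51 0.03 0.03 0.01] pos [ 550.8 -268.1  240.6] [-179.98   -0.01   85.72] 11.876388765550704 10.95
groove x 47.14117639598842 33.512186020843586
-20 x [42.6 44.2] z [-19.9  -8.6] 88
10 x [41.7 44.3] z [-19.   -8.5] 171
20 x [36.4 44.4] z [-10.7  -9. ] 395
bar [ 81.9  -0.2 -22.4]
bar [ 72.8  -0.2 -21.8]
bar [ 61.2  -0.2 -21.8]
```

Call:
{"name": "apply_moves", "arguments": {"steps": [[-1,0,0,2,0,0,0],[-1,0,0,2,0,0,0],[-1,0,0,2,0,0,0],[-1,0,0,2,0,0,0],[-1,0,0,2,0,0,0],[-1,0,0,2,0,0,0],[-1,0,0,2,0,0,0],[-1,0,0,2,0,0,0]]}}

```text
time: 11.8
tool_pos: [550.8, -268.1, 224.8]
tcp_rot: [180.0, 0.0, 85.7]
ft_force: [-1.8, 0.3, -1.1]
finger_gap: 12.7
grip_force: 88.2
```

```bash
sed -i 's/(P\[...,2\]>-20)/(P[...,2]>-40)/' look.py; python3 look.py 20 w6
```

```text
F [-1.77  0.5  -1.12  0.03  0.27  0.08] sd [0.52 0.39 0.58 0.04 0.06 0.04] pos [ 550.8 -268.1  224.9] [180.     0.    85.73] 12.305829672426492 12.75
groove x 47.06074699971174 33.464189242335905
-20 x [36.7 44.2] z [-27.9 -24.5] 570
10 x [36.9 44.4] z [-28.  -24.3] 605
20 x [36.4 44.4] z [-10.5  -9.1] 393
bar [ 82.   -0.2 -22. ]
bar [ 72.8  -0.2 -21.6]
bar [ 61.2  -0.2 -21.8]
```

The bar is seated, since the lips are 10 mm above its centre line on both sides. There is a side force of -1.8 N in x, so the bar is riding the rear wall of the V. I'll ease it back.

Call:
{"name": "apply_moves", "arguments": {"steps": [[-1,0,-0.2,0,0,0,0],[-1,0,-0.2,0,0,0,0],[-1,0,-0.2,0,0,0,0],[-1,0,-0.2,0,0,0,0],[-1,0,0,0,0,0,0],[-1,0,0,0,0,0,0],[-1,0,0,0,0,0,0],[-1,0,0,0,0,0,0]]}}

```text
time: 13.6
tool_pos: [550.2, -268.1, 225.0]
tcp_rot: [180.0, 0.0, 85.7]
ft_force: [0.8, -0.8, -1.0]
finger_gap: 12.6
grip_force: 88.3
```

```bash
python3 look.py 12 w7|head -1
```

```text
F [ 1.45 -0.56 -1.11 -0.14 -0.25 -0.07] sd [0.45 0.45 0.46 0.04 0.04 0.04] pos [ 550.1 -268.1  225. ] [179.99   0.01  85.72] 12.53535667014658 14.15
```

Call:
{"name": "apply_moves", "arguments": {"steps": [[-1,0,0.2,0.8,0,0,0],[-1,0,0.2,1.6,0,0,0],[-1,0,0,2,0,0,0],[-1,0,0,2,0,0,0],[-1,0,0,2,0,0,0],[-1,0,0,2,0,0,0],[-1,0,0,1.2,0,0,0],[-1,0,0,0.4,0,0,0]]}}

```text
time: 15.0
tool_pos: [550.3, -268.1, 212.7]
tcp_rot: [-180.0, -0.0, 85.7]
ft_force: [-1.6, -1.0, -0.1]
finger_gap: 12.3
grip_force: 88.4
```

```bash
python3 look.py 30 w8
```

```text
F [-2.78 -0.88 -0.27 -0.16  0.42  0.11] sd [0.57 0.46 0.4  0.03 0.07 0.03] pos [ 550.4 -268.1  212.9] [-180.      0.     85.72] 12.196762242457952 16.45
groove x 46.228892590230444 33.5022568073228
-20 x [36.6 44.2] z [-28.5 -25.1] 540
10 x [36.8 44.4] z [-28.7 -24.7] 629
20 x [36.6 44.4] z [-11.1  -9.7] 393
bar [ 82.   -0.2 -21.8]
bar [ 72.8  -0.2 -22.1]
bar [ 61.2  -0.2 -21.8]
```

Call:
{"name": "apply_moves", "arguments": {"steps": [[-1,0,-0.2,0.6,0,0,0],[-1,-0.2,-0.2,0.8,0,0,0],[-1,0,-0.2,0.8,0,0,0],[-1,0,0,0.6,0,0,0],[-1,0,0,0.4,0,0,0],[-1,0,0,0,0,0,0],[-1,0,0,0,0,0,0],[-1,0,0,0,0,0,0]]}}

```text
time: 17.3
tool_pos: [550.1, -268.2, 209.9]
tcp_rot: [180.0, -0.0, 85.7]
ft_force: [1.4, 0.8, 0.1]
finger_gap: 12.5
grip_force: 88.5
```

```bash
python3 look.py 30 w9
```

```text
F [ 3.97  1.44 -0.15  0.23 -0.61 -0.16] sd [0.96 0.69 0.48 0.08 0.13 0.04] pos [ 550.  -268.2  209.8] [179.99  -0.    85.73] 12.209300252015035 18.75
groove x 47.15477824402174 33.48568156026675
-20 x [36.8 44.4] z [-28.7 -25.4] 519
10 x [37.  44.5] z [-28.5 -24.7] 641
20 x [36.6 44.5] z [-11.3  -9.7] 379
bar [ 81.9  -0.2 -21.8]
bar [ 72.8  -0.2 -22.1]
bar [ 61.2  -0.2 -22.3]
```

Call:
{"name": "apply_moves", "arguments": {"steps": [[-1,0.1,0.25,0,0,0,0],[-1,0,0,0,0,0,0],[-1,0,0,0,0,0,0],[-1,0,0,0,0,0,0],[-1,0,0,0,0,0,0],[-1,0,0,0,0,0,0],[-1,0,0,0,0,0,0],[-1,0,0,0,0,0,0]]}}

```text
time: 19.6
tool_pos: [550.0, -268.2, 209.6]
tcp_rot: [-180.0, -0.0, 85.7]
ft_force: [2.2, 2.3, 0.4]
finger_gap: 12.5
grip_force: 88.5
```

```bash
sed -i 's/F=np.array(F);/F=np.array(F);print(F[:,0].round(1).tolist());/' h.py; python3 look.py 20 w10|head -2
```

```text
[2.2, 2.1, 2.6, 2.1, 0.8, 1.9, 1.8, 2.9, 1.6, 2.4, 2.6, 2.1, 2.0, 2.1, 1.4, 2.6, 2.4, 1.6, 1.6, 2.3]
F [ 2.05  1.39 -0.02  0.19 -0.32 -0.09] sd [0.48 0.55 0.44 0.03 0.05 0.04] pos [ 550.  -268.2  209.7] [-179.99    0.     85.73] 12.528372676084677 20.55
```

Call:
{"name": "apply_moves", "arguments": {"steps": [[-1,0.2,0.25,0.2,0,0,0],[-1,0,0,0,0,0,0],[-1,0,0,0,0,0,0],[-1,0,0,0,0,0,0],[-1,0,0,0,0,0,0],[-1,0,0,0,0,0,0],[-1,0,0,0,0,0,0],[-1,0,0,0,0,0,0]]}}

```text
time: 21.4
tool_pos: [550.2, -268.1, 209.5]
tcp_rot: [-180.0, 0.0, 85.7]
ft_force: [-1.8, -1.3, 1.2]
finger_gap: 12.6
grip_force: 88.5
```

```bash
python3 look.py 20 w11|head -2
```

```text
[-1.8, -1.7, -0.7, -1.8, -2.0, -1.6, -1.5, -2.4, -2.6, -1.4, -2.0, -1.9, -2.5, -1.8, -2.9, -2.5, -1.6, -2.1, -2.2, -3.2]
F [-2.   -1.72  0.04 -0.29  0.26  0.08] sd [0.55 0.62 0.49 0.07 0.05 0.03] pos [ 550.3 -268.1  209.5] [-179.99    0.01   85.72] 12.587338527271239 22.35
```

Call:
{"name": "apply_moves", "arguments": {"steps": [[-1,-0.1,-0.12,0,0,0,0],[-1,0,0,0,0,0,0],[-1,0,0,0,0,0,0],[-1,0,0,0,0,0,0],[-1,0,0,0,0,0,0],[-1,0,0,0,0,0,0],[-1,0,0,0,0,0,0],[-1,0,0,0,0,0,0]]}}

```text
time: 23.2
tool_pos: [550.2, -268.1, 209.5]
tcp_rot: [180.0, -0.0, 85.7]
ft_force: [-1.7, -2.2, -0.5]
finger_gap: 12.6
grip_force: 88.5
```

```bash
python3 look.py 16 w12
```

```text
[-1.7, -0.7, -1.8, -0.1, -1.7, -2.2, -2.3, -1.1, -0.7, -0.4, -0.4, -0.7, -2.2, -1.5, -1.6, -1.8]
F [-1.3  -2.01  0.19 -0.35  0.17  0.03] sd [0.69 0.45 0.38 0.03 0.03 0.03] pos [ 550.2 -268.1  209.5] [180.     0.    85.73] 12.740887695083886 23.95
groove x 45.78472805542747 33.43611411305348
-20 x [36.5 44.2] z [-28.7 -25.2] 533
10 x [36.9 44.4] z [-28.7 -24.6] 644
20 x [36.6 44.4] z [-11.3  -9.7] 380
bar [ 82.   -0.2 -22.5]
bar [ 72.8  -0.2 -22.3]
bar [ 61.2  -0.2 -22.3]
```

Call:
{"name": "apply_moves", "arguments": {"steps": [[-1,-0.12,-0.08,-0.3,0,0,0],[-1,0,0,0,0,0,0],[-1,0,0,0,0,0,0],[-1,0,0,0,0,0,0],[-1,0,0,0,0,0,0],[-1,0,0,0,0,0,0],[-1,0,0,0,0,0,0],[-1,0,0,0,0,0,0]], "squeeze": 40}}

```text
time: 24.8
tool_pos: [550.2, -268.1, 209.8]
tcp_rot: [180.0, -0.0, 85.7]
ft_force: [0.2, -1.3, -0.7]
finger_gap: 12.3
grip_force: 88.5
```

```bash
python3 look.py 16 w13
```

```text
[0.2, 0.8, 0.0, 0.5, 0.5, 0.8, 0.7, 0.4, 0.4, 0.5, 1.9, 1.5, 0.7, -0.2, 1.5, 0.3]
F [ 0.67 -0.43 -0.29 -0.08 -0.12 -0.04] sd [0.54 0.5  0.45 0.04 0.03 0.02] pos [ 550.2 -268.1  209.8] [180.    -0.    85.73] 12.522443139692198 25.55
groove x 46.98580707165137 33.53453332424869
-20 x [36.7 44.3] z [-28.8 -25.3] 530
10 x [36.8 44.5] z [-28.7 -24.7] 646
20 x [36.6 44.5] z [-11.2  -9.8] 378
bar [ 81.9  -0.2 -22.3]
bar [ 72.8  -0.2 -21.7]
bar [ 61.3  -0.2 -22.7]
```

Call:
{"name": "apply_moves", "arguments": {"steps": [[-1,0,-0.02,0.4,0,0,0],[-1,0,0,0,0,0,0],[-1,0,0,0,0,0,0],[-0.7,0,0,0,0,0,0],[-0.65,0,0,0,0,0,0],[-0.55,0,0,0,0,0,0],[-0.45,0,0,0,0,0,0],[-0.35,0,0,0,0,0,0]], "squeeze": 20}}

```text
time: 26.4
tool_pos: [550.1, -268.2, 209.4]
tcp_rot: [-180.0, 0.0, 85.7]
ft_force: [-0.7, -0.3, -1.3]
finger_gap: 27.8
grip_force: 0.0
```

```bash
python3 look.py 10 w14
```

```text
Traceback (most recent call last):
  File "look.py", line 5, in <module>
    s,w=avg(r,int(sys.argv[1]))
        ~~~^^^^^^^^^^^^^^^^^^^^
  File "h.py", line 30, in avg
    s=r.sense();F.append(np.r_[s["ft_force"],s["wrist_torque"],s["tool_pos"]]);w=r.snapshot("wrist")
                                                                                 ~~~~~~~~~~^^^^^^^^^
ValueError: 200 camera calls are used up
```

The pan is released with the gap at 28 mm and no grip force, and the camera calls are used up. I'll open wider and retreat straight up.

Call:
{"name": "apply_moves", "arguments": {"steps": [[-0.2,0,0,0,0,0,0],[0,0,0,0,0,0,0],[0,0,0,0,0,0,0],[0,0,0,-2,0,0,0],[0,0,0,-4,0,0,0],[0,0,0,-6,0,0,0],[0,0,0,-8,0,0,0],[0,0,0,-10,0,0,0]]}}

```text
time: 27.6
tool_pos: [550.1, -268.2, 240.2]
tcp_rot: [180.0, -0.0, 85.7]
ft_force: [-0.0, 0.3, -0.7]
finger_gap: 42.4
grip_force: 0.0
```

Call:
{"name": "apply_moves", "arguments": {"steps": [[0,0,0,-12,0,0,0],[0,0,0,-14,0,0,0],[0,0,0,-16,0,0,0],[0,0,0,-16,0,0,0],[0,0,0,-16,0,0,0],[0,0,0,-14,0,0,0],[0,0,0,-8,0,0,0],[0,0,0,-2,0,0,0]]}}

```text
time: 28.4
tool_pos: [550.5, -268.5, 338.9]
tcp_rot: [179.9, 0.1, 85.7]
ft_force: [0.4, -0.0, -0.1]
finger_gap: 42.9
grip_force: 0.0
```

Call:
{"name": "apply_moves", "arguments": {"steps": [[0,0,0,0,0,0,0],[0,0,0,0,0,0,0],[0,0,0,0,0,0,0],[0,0,0,0,0,0,0],[0,0,0,0,0,0,0],[0,0,0,0,0,0,0],[0,0,0,0,0,0,0],[0,0,0,0,0,0,0]]}}

```text
time: 29.2
tool_pos: [550.1, -268.2, 337.4]
tcp_rot: [180.0, 0.0, 85.7]
ft_force: [0.5, 0.6, 0.5]
finger_gap: 42.9
grip_force: 0.0
```

Call:
{"name": "apply_moves", "arguments": {"steps": [[0,0,0,0,0,0,0],[0,0,0,0,0,0,0],[0,0,0,0,0,0,0],[0,0,0,0,0,0,0],[0,0,0,0,0,0,0],[0,0,0,0,0,0,0],[0,0,0,0,0,0,0],[0,0,0,0,0,0,0]]}}

```text
time: 30.0
tool_pos: [550.1, -268.2, 337.4]
tcp_rot: [-180.0, -0.0, 85.7]
ft_force: [-0.3, 0.7, -0.1]
finger_gap: 43.0
grip_force: 0.0
```

Call:
{"name": "apply_moves", "arguments": {"steps": [[0,0,0,0,0,0,0],[0,0,0,0,0,0,0],[0,0,0,0,0,0,0],[0,0,0,0,0,0,0],[0,0,0,0,0,0,0],[0,0,0,0,0,0,0],[0,0,0,0,0,0,0],[0,0,0,0,0,0,0]]}}

```text
time: 30.8
tool_pos: [550.1, -268.2, 337.4]
tcp_rot: [180.0, -0.0, 85.7]
ft_force: [0.1, -0.1, -0.9]
finger_gap: 42.6
grip_force: 0.0
```

Call:
{"name": "apply_moves", "arguments": {"steps": [[0,0,0,0,0,0,0],[0,0,0,0,0,0,0],[0,0,0,0,0,0,0],[0,0,0,0,0,0,0],[0,0,0,0,0,0,0],[0,0,0,0,0,0,0],[0,0,0,0,0,0,0],[0,0,0,0,0,0,0]]}}

```text
time: 31.6
tool_pos: [550.1, -268.2, 337.4]
tcp_rot: [180.0, -0.0, 85.7]
ft_force: [0.4, 0.5, 0.1]
finger_gap: 42.9
grip_force: 0.0
```

```bash
python3 -c "
from bench import r
s=r.sense();print(s['time'],s['tool_pos'],s['ft_force'],s['finger_gap']);print(r.hand_in())"
```

```text
31.6 [ 550.12016973 -268.18371192  337.42899712] [0.42930714 0.53771204 0.0941601 ] 42.88878316380912
the job is handed in; nothing more can be done
None
```

I hung the pan in the saddle, let go when the wrist force read about zero, and handed in at 31.6 s with the gripper clear; I had used up the camera calls, so I have no picture of the pan after release.

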